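Thread two square-bored collars onto an arbor, in order

TASK

Load the arbor stand: thread the wide flanged collar down the upright post first, flange side down, until it sits fully home on the round foot, then thread the tall plain sleeve after it until it sits fully home on the flanged collar. Below its round nose the post is square and may stand at any angle, so feel for the angle at which each collar slips down. Let go of both, and leave the dental models and the wax puck alone.

Things in the scene. Friction and masses are not known exactly. Their poses are not given: they have to be found in the camera images.
- stand: fixed stand: dark round foot, 110 mm diameter, 14 mm thick, with an upright post in its middle, 70 mm above the foot's top. Origin: centre of the foot's underside, z up. Post from the top: cone 12 mm long (14 to 24 mm diameter), round pilot 24 mm diameter, 4 mm long, then down to the foot a square shank 24 x 24 mm with flat shoulders. The shank's angle is unrelated to this pose and not reported
- seat (a point): point on the post's axis at the foot's top, 14 mm above the desk: the flanged collar's underside rests here when home. The shank's shoulders are 54 mm above it. The post is stiff to turn (0.8 N m). Collars ride over the round nose at any angle, stop on the shoulders, and go on only within about 7 degrees of square to the shank (repeats every 90 degrees)
- flange_collar: loose steel collar 40 mm high, 0.25 to 0.5 kg, standing on its round flange (90 mm diameter, 12 mm thick); above that a hub square outside, 46 x 46 mm with rounded corners. Square hole 27 x 27 mm right through, parallel to the hub's flats. Origin: centre of the underside; z up, x and y square to the flats. Grip across the flats, above the flange
- sleeve_collar: loose steel sleeve without flange, 0.2 to 0.42 kg: square tube 46 x 46 mm outside with rounded corners, 60 mm high, standing upright. Square hole 27 x 27 mm right through, parallel to its flats. Origin: centre of the underside; z up, x and y square to the flats. Home on the flanged collar, its underside is 40 mm above the seat and it hides the post's tip
- model_blue_wax_a: bystander: loose tan dental model with blue wax, 55 x 61 x 39 mm; origin under its centre; leave alone
- model_white_upper: bystander: loose white dental model, 60 x 73 x 35 mm; origin under its centre; leave alone
- wax_puck: bystander: loose red wax puck with two teeth on it, 37 x 37 x 24 mm; origin under its centre; leave alone

How it is judged (in metres and radians):
On the way, in this order (a step that is already met when the one before it is completed fails the run):
1. the flanged collar is fully home on the foot (z of flange_collar in the frame of seat below 0.003 m and horizontal distance between flange_collar and seat below 0.004 m and angle between flange_collar's own z axis and vertical below 0.06 rad), for 0.2 s.
2. the sleeve is fully home on the flanged collar (z of sleeve_collar in the frame of seat below 0.0435 m and horizontal distance between sleeve_collar and seat below 0.0045 m), for 0.2 s.
At the end, for the whole second after the job is handed in: The flanged collar is on the post, flange down and upright (within 0.06 rad), its underside within 3 mm of the foot's top and within 4 mm of the post's axis; the sleeve is on the post above it, its underside 37 to 43.5 mm above the foot's top and within 4.5 mm of the axis; both at rest and released (all of step 1 and all of step 2 and z of sleeve_collar in the frame of seat above 0.037 m and linear speed of each of flange_collar, sleeve_collar below 0.01 m/s); the robot touches nothing.
It fails at once if a bystander is moved by more than 30 mm (distance of any of model_blue_wax_a, model_white_upper, wax_puck from where it was at the start of the episode above 0.03 m).
It also fails if it takes over 64 s, if anything falls off the work surface, if the arm or the gripper's body presses on something with over 40 N, if the wrist force passes 120 N, or if a joint passes its speed limit or range.

ROBOT

A 6-joint arm with a two-finger parallel gripper is mounted at the origin on a cart in front of the work surface, level with it; the furniture and walls round the work are solid. World frame = base frame: x ahead of the robot, y to its left, z up, the work surface at z = 0. Lengths are in mm, angles in rad, forces in N, time in s.
With the tool pointing down it reaches from about 325 to 850 mm from the base axis. Payload 15.5 kg.
Tool frame: the origin (TCP) lies midway between the tips of the shut fingers; the grasp point (between the pads) lies 19 mm behind it; z points along the fingers, y is the line along which they close (so a half turn about z gives the same grasp; the last joint's range is limited). The gripper opens to 91 mm and grips with 3 to 60 N. Pads are 32 mm wide; open, the fingers measure 118 mm over their backs; the gripper's body (76 mm by 178 mm) begins 60 mm behind the grasp point.
Start: joints at [-1.413, 0.494, 1.345, -0, 1.302, -0.096], TCP at [156.929, -604.979, 213.915] pointing down, gripper open.
Joint ranges: [-2.91, 2.91], [-0.82, 2.16], [0.22, 2.67], [-1.22, 4.37], [0.12, 2.79], [-3.08, 3.08]. Speed limits (rad/s): [1.89, 1.89, 2.57, 3.01, 3.01, 3.01].

INTERFACE

Orientations are given as a 3x3 rotation matrix whose columns are the frame's x, y, z axes.
In Python, from workcell import bot gives the robot as it stands.
- The arm moves only by the tool jog_arm, called after "Request:" by a JSON object that holds its "fn" and its "kwargs". Schema: {"type":"object","properties":{"steps":{"type":"array","items":{"type":"array","items":{"type":"number"},"minItems":7,"maxItems":7},"minItems":1,"maxItems":10},"only":{"type":"string"},"quiet":{"type":"boolean"},"lines":{"type":"string"}},"required":["steps"],"additionalProperties":false}. steps is a list of rows, 1 to 10 of them, each of 7 numbers: dx, dy, dz in parts of the range, where 1.0 means 400 mm, then a rotation vector rx, ry, rz in a scale on which 1.0 is pi rad, then the finger opening in mm; each row shifts and turns the commanded pose from where the row before left it, along the tool's axes as they then stand; what a row does not reach is not made up. A row lasts 1/12 s, in which the tool goes at most 41.7 mm and 0.125 rad, less where a joint would pass 70% of its speed; a pose out of reach is approached as far as the arm can. The fingers move at their own pace and stop on an object; the grip force is fixed at half the most. Time passes only in rows, so rows that do not move let the fingers close. The tool returns the time, the measured TCP pose, the force, the opening and the grip force at its end. only (a regular expression) keeps the lines of the reply that match it, lines (a string "A,B") keeps lines A to B, and quiet returns only ok. Input that does not fit is refused with a message, and nothing moves.
- bot.read_state(): the state, without advancing time (a new reading comes with each control period).
- bot.grab_frame(name): name is "scene" or "side" or "wrist"; returns a dict with "image" (480x640x3 uint8, blue, green, red), "fx", "fy", "cx", "cy" (pixels), "extrinsics" (4x4, takes a point from world to camera coordinates). Camera axes: x right, y down, z forward; pixel columns grow to the right and rows downward; lengths in mm; the calibration is good to about 2 mm. A picture is of the moment at which its call begins. There is no depth.
- bot.sign_off(): hands the job in; it is judged then, once.
The state is a dict: "t": time; "q": joint angles; "joint_velocities": joint speeds; "tau": joint torques, N m; "ee_pos": TCP position; "orientation": TCP orientation; "force": force on the tool from outside, world axes, zero at the start; "moment": the same for the moment, N m; "width": finger opening in mm; "finger_force": force on a finger pad.
Only numpy, scipy, OpenCV 4.12 (cv2) and the standard library are available. Lean on these libraries where they do the work, as an engineer would, in place of code of your own. Each camera call takes 0.05 s, during which the arm holds its last target. There are 200 camera calls.

## Working session

There is one attempt and no reset: what is moved stays moved. The work goes in short steps, Python scripts to look and compute and a tool call to move; the robot and the scene stay as the last step left them, time stands still between calls to the robot, and variables do not carry over. Pictures are saved under pics/ and viewed, at most 10 in all, crops included, and the job is handed in when it is done.

```bash
mkdir -p pics; ls; python3 - <<'E'
from workcell import bot
import cv2,numpy as np
np.set_printoptions(precision=4,suppress=True)
for n in("scene","side","wrist"):
    f=bot.grab_frame(n);cv2.imwrite(f"pics/{n}0.png",f["image"]);print(n,f["fx"],f["cx"],f["cy"]);print(np.array(f["extrinsics"]))
s=bot.read_state();print(s["t"],s["ee_pos"],s["orientation"],s["force"],s["width"])
E
```

```text
pics
workcell.py
scene 618.0264045454401 331.4555936353955 242.4931509285662
[[   0.9151   -0.4031    0.0095 -664.6652]
 [  -0.2194   -0.5175   -0.8271  -15.4495]
 [   0.3383    0.7548   -0.562  1114.6593]
 [   0.        0.        0.        1.    ]]
side 510.9879904201974 320.82651581731386 237.05733943228088
[[  -0.1464   -0.9891    0.014  -265.9498]
 [  -0.5114    0.0636   -0.857   332.1749]
 [   0.8468   -0.1326   -0.5151  339.8389]
 [   0.        0.        0.        1.    ]]
wrist 363.24016122110055 321.89256590724506 236.80990266225606
[[   0.2512   -0.9679   -0.0001 -624.8463]
 [  -0.9243   -0.2399    0.2969  -34.796 ]
 [  -0.2874   -0.0745   -0.9549  390.9382]
 [   0.        0.        0.        1.    ]]
0.15 [ 156.882  -604.7237  213.4799] [[ 0.968   0.2511 -0.0001]
 [ 0.2511 -0.968   0.0009]
 [ 0.0001 -0.0009 -1.    ]] [-0.2687 -0.3633 -0.4428] 90.935846627338
```

View pics/scene0.png

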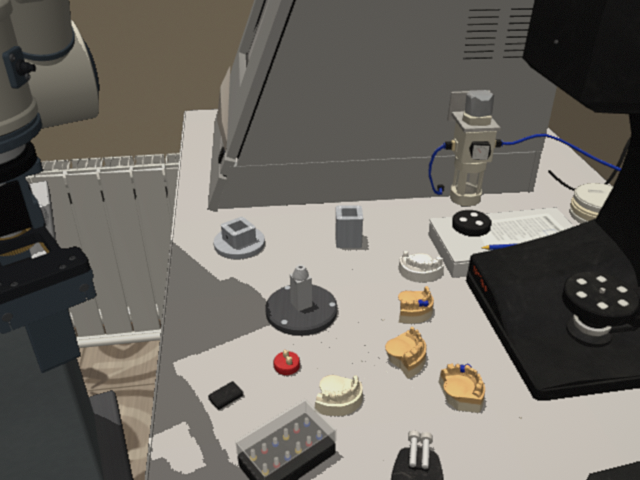

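View pics/side0.png

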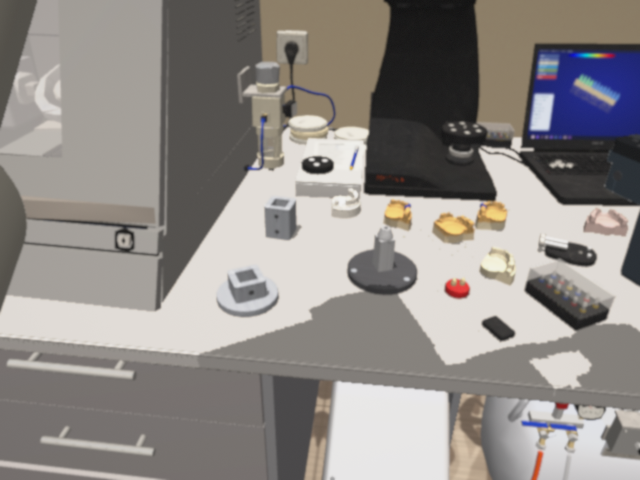

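The scene view shows the stand foot at (301,309), the flanged collar at (239,238) and the sleeve at (349,227). The side view has them at (382,270), (247,292) and (280,218). I'll triangulate these and make zoomed crops.

```bash
cat > h.py <<'E'
import numpy as np,cv2
from workcell import bot
np.set_printoptions(precision=4,suppress=True)
def ray(f,u,v):
    E=np.array(f["extrinsics"]);R=E[:3,:3]
    return -R.T@E[:3,3], R.T@np.array([(u-f["cx"])/f["fx"],(v-f["cy"])/f["fy"],1])
def plane(f,u,v,z):
    c,d=ray(f,u,v);return c+d*(z-c[2])/d[2]
def proj(f,p):
    E=np.array(f["extrinsics"]);q=E[:3,:3]@np.array(p)+E[:3,3]
    return np.array([f["cx"]+f["fx"]*q[0]/q[2],f["cy"]+f["fy"]*q[1]/q[2]])
E
python3 - <<'E'
from h import *
S=bot.grab_frame("scene");D=bot.grab_frame("side")
for n,z,a,b in (("foot",14,(301,307),(382,269)),("flange",12,(239,240),(247,293)),("hubtop",40,(238,229),(246,277)),("slvtop",60,(349,211),(280,204))):
    print(n,plane(S,*a,z)[:2],plane(D,*b,z)[:2])
c=[cv2.resize(i["image"][y-40:y+40,x-50:x+50],(400,320),interpolation=cv2.INTER_CUBIC) for i,x,y in((S,239,235),(S,349,225),(D,247,285),(D,280,218))]
cv2.imwrite("pics/c.png",cv2.resize(np.vstack([np.hstack(c[:2]),np.hstack(c[2:])]),(750,600)))
E
```

```text
foot [ 480.2301 -444.1733] [ 475.1592 -434.926 ]
flange [ 447.3454 -230.2008] [ 443.1412 -226.3478]
hubtop [ 445.4584 -237.7477] [ 443.5694 -226.6299]
slvtop [ 632.4043 -287.7017] [ 623.8005 -289.6113]
```

View pics/c.png

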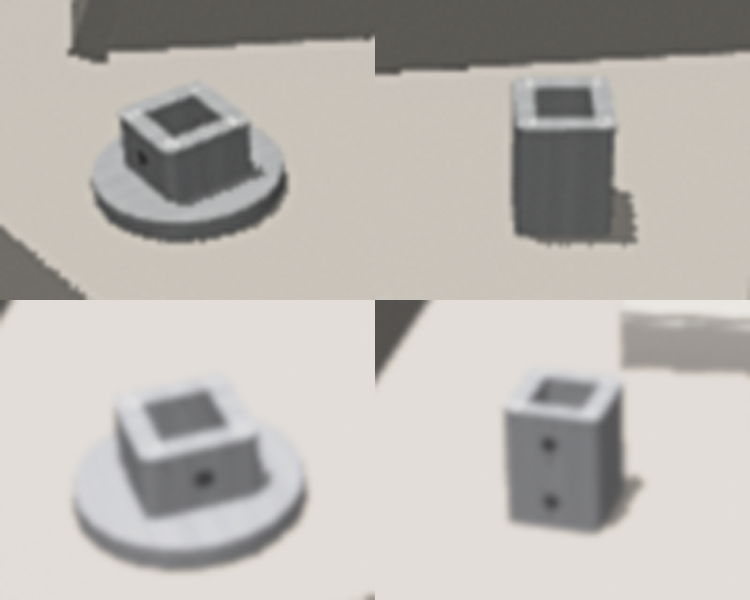

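The crops show both hubs clearly; I'll get the yaw from the top corners, and the enclosure's wall line.

```bash
python3 - <<'E'
from h import *
S=bot.grab_frame("scene");D=bot.grab_frame("side")
def q(f,o,off,pts,z):
    P=np.array([plane(f,(a-off[0])/3.75+o[0],(b-off[1])/3.75+o[1],z)[:2] for a,b in pts])
    e=np.roll(P,-1,0)-P; print(P.mean(0),np.degrees(np.arctan2(e[:,1],e[:,0]))%90,np.hypot(*e.T))
q(S,(189,195),(0,0),[(122,117),(198,82),(250,127),(182,150)],40)
q(D,(197,245),(0,300),[(115,400),(218,378),(262,437),(152,460)],40)
q(S,(299,185),(375,0),[(514,78),(608,78),(614,125),(516,127)],60)
q(D,(230,178),(375,300),[(505,405),(545,368),(622,378),(603,415)],60)
print([plane(S,*p,0)[:2] for p in((210,207),(330,201),(530,190))])
E
```

```text
[ 449.4382 -231.236 ] [21.0114 12.586  10.4396 25.0934] [44.1584 48.0826 34.7642 41.2903]
[ 444.7486 -227.7973] [14.2387 19.7067 12.7091 18.7287] [40.9263 43.9064 41.7804 42.7224]
[ 631.0633 -291.1099] [67.1398 67.705  69.2981 67.0736] [44.3351 41.8335 44.8299 43.5198]
[ 629.7971 -292.9984] [59.7436 67.1582 70.9094 70.8365] [40.9199 37.7863 37.7312 45.6295]
[array([433.1444, -80.2268]), array([ 657.247 , -149.6651]), array([1053.5217, -268.2352])]
```

The manual's scale: shifts go in shares of 400 mm and turns go in shares of pi rad. Converting my numbers, 28 mm / 400 = 0.07, -22 mm / 400 = -0.055.

Request:
{"fn": "jog_arm", "kwargs": {"steps": [[0.07,-0.055,0,0,0,0,91],[0.07,-0.055,0,0,0,0,91],[0.07,-0.055,0,0,0,0,91],[0.07,-0.055,0,0,0,0,91],[0.07,-0.055,0,0,0,0,91],[0.07,-0.055,0,0,0,0,91],[0.07,-0.055,0,0,0,0,91],[0.07,-0.055,0,0,0,0,91],[0.07,-0.055,0,0,0,0,91],[0.07,-0.055,0,0,0,0,91]]}}

```text
t: 1.18
ee_pos: [373.5, -320.2, 214.1]
orientation: [[0.968, 0.251, 0.0], [0.251, -0.968, -0.0], [0.0, 0.0, -1.0]]
force: [0.7, 0.2, -0.8]
width: 91.1
finger_force: 0.0
```

Request:
{"fn": "jog_arm", "kwargs": {"steps": [[0,0,0,0,0,0.0382,91],[0,0,0,0,0,0.0382,91],[0,0,0,0,0,0.0382,91],[0,0,0,0,0,0.0382,91],[0,0,0,0,0,0.0382,91],[0,0,0,0,0,0.0382,91],[0,0,0,0,0,0.0382,91],[0,0,0,0,0,0.0382,91],[0,0,0,0,0,0.0382,91],[0,0,0,0,0,0.0382,91]]}}

```text
t: 2.02
ee_pos: [372.7, -321.7, 214.0]
orientation: [[0.58, -0.815, 0.0], [-0.815, -0.58, -0.0], [0.0, -0.0, -1.0]]
force: [0.3, 0.3, 0.4]
width: 90.9
finger_force: 0.0
```

Request:
{"fn": "jog_arm", "kwargs": {"steps": [[0,0,0,0,0,0.0382,91],[0,0,0,0,0,0.0382,91],[0,0,0,0,0,0.0382,91],[0,0,0,0,0,0,91]]}}

```text
t: 2.35
ee_pos: [372.7, -321.7, 214.0]
orientation: [[0.255, -0.967, 0.0], [-0.967, -0.255, -0.0], [0.0, -0.0, -1.0]]
force: [0.8, -0.3, -0.3]
width: 91.5
finger_force: 0.0
```

```bash
python3 - <<'E'
from h import *
f=bot.grab_frame("wrist");cv2.imwrite("pics/w1.png",f["image"])
s=bot.read_state();R=np.array(s["orientation"]);print(s["q"],s["ee_pos"],R)
for p in((446,-229,40),(477,-440,84)):print(proj(f,p))
print(R.T@(np.array([446,-229,213])-s["ee_pos"]))
E
```

```text
[-0.8335  0.308   1.6641 -0.      1.1694  2.0418] [ 372.7089 -321.7416  213.9687] [[ 0.2632 -0.9647  0.    ]
 [-0.9647 -0.2632 -0.0001]
 [ 0.0001 -0.     -1.    ]]
[228.5004 282.2861]
[224.6242  44.8389]
[-70.1829 -95.1156   0.9636]
```

View pics/w1.png

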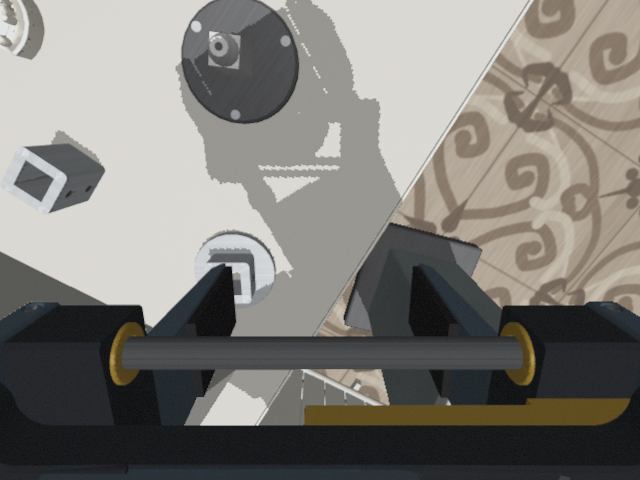

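The wrist view shows the stand foot at about (240,60) with the shank shoulders as a near axis-aligned square at (224,50). The sleeve top is at (40,180) and the flange collar at (236,268). I'll move over the collar and crop both.

In the tool's units: -24 mm / 400 = -0.06, -17.5 mm / 400 = -0.0438.

Request:
{"fn": "jog_arm", "kwargs": {"steps": [[-0.0438,-0.06,0,0,0,0,91],[-0.0438,-0.06,0,0,0,0,91],[-0.0438,-0.06,0,0,0,0,91],[-0.0438,-0.06,0,0,0,0,91],[0,0,0,0,0,0,91],[0,0,0,0,0,0,91]]}}

```text
t: 2.9
ee_pos: [447.7, -228.0, 213.9]
orientation: [[0.268, -0.963, -0.0], [-0.963, -0.268, 0.0], [-0.0, 0.0, -1.0]]
force: [-0.1, 0.1, -0.4]
width: 91.1
finger_force: 0.0
```

```bash
python3 - <<'E'
from h import *
W=cv2.imread("pics/w1.png")
f=bot.grab_frame("wrist");cv2.imwrite("pics/w2.png",f["image"])
s=bot.read_state();R=np.array(s["orientation"]);print(s["ee_pos"])
p=proj(f,(446,-229,40));print(p); x,y=map(int,p)
a=cv2.resize(f["image"][y-75:y+75,x-60:x+60],(480,600),interpolation=cv2.INTER_CUBIC)
b=cv2.resize(W[20:90,190:260],(310,310),interpolation=cv2.INTER_CUBIC)
c=np.zeros((600,310,3),np.uint8);c[:310]=b;x2,y2=map(int,proj(f,(477,-440,68)));print(x2,y2)
try:c[310:]=cv2.resize(f["image"][max(0,y2-35):max(0,y2-35)+70,x2-35:x2+35],(310,290),interpolation=cv2.INTER_CUBIC)
except Exception as e:print(e)
cv2.imwrite("pics/w2c.png",np.hstack([a,c]));print(x-60,y-75)
E
```

```text
[ 447.1628 -228.791   213.8819]
[322.0725 214.7951]
358 -59
262 139
```

View pics/w2c.png

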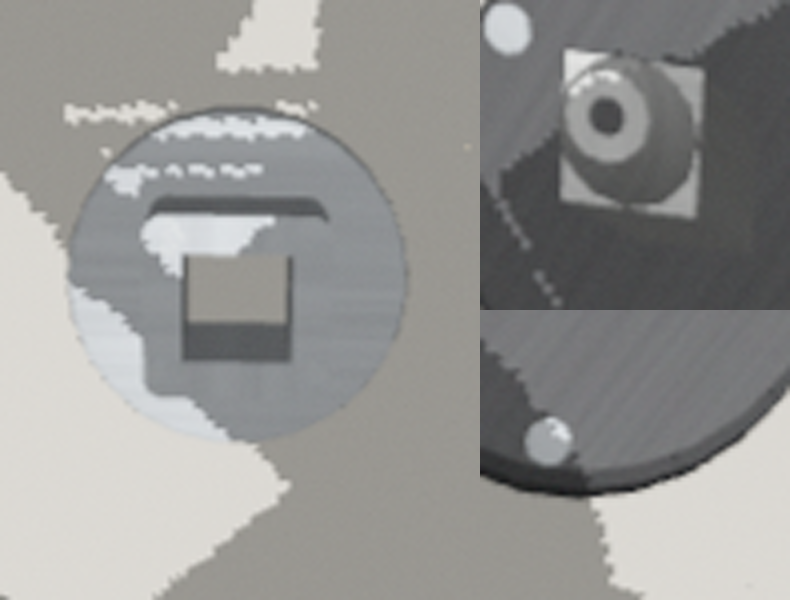

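The crop shows the collar hole square to the image, with its top edges at x 183–293 and y 255–360, and the shoulder corners on the right. I'll compute the collar and shank poses.

```bash
cat >> h.py <<'E'
def quad(f,pts,z):
    P=np.array([plane(f,*p,z)[:2] for p in pts]);e=np.roll(P,-1,0)-P
    print("c",P.mean(0),"ang",np.degrees(np.arctan2(e[:,1],e[:,0]))%90,"len",np.hypot(*e.T));return P.mean(0)
def togo(p,s=None):
    s=s or bot.read_state();return np.array(s["orientation"]).T@(np.array(p)-s["ee_pos"])
E
python3 - <<'E'
from h import *
f=bot.grab_frame("wrist");s=bot.read_state()
R=np.array(s["orientation"]);T=np.eye(4);T[:3,:3]=R;T[:3,3]=s["ee_pos"]
M=np.array(f["extrinsics"])@T   # tool->cam
T1=np.eye(4);T1[:3,:3]=[[.2632,-.9647,0],[-.9647,-.2632,-.0001],[.0001,0,-1]];T1[:3,3]=[372.7089,-321.7416,213.9687]
g=dict(f,extrinsics=M@np.linalg.inv(T1))
c=quad(f,[(262+a/4,139+b/4) for a,b in((183,255),(293,255),(292,360),(183,360))],40)
quad(g,[(190+(a-480)/4.43,20+b/4.43) for a,b in((563,48),(705,69),(697,218),(561,202))],68)
W=cv2.imread("pics/w1.png");print("tip c",plane(g,190+(607-480)/4.43,20+116/4.43,84))
k=(W.max(2)<100).astype(np.uint8);k[:,:170]=0;k[:,310:]=0;k[140:]=0
k=cv2.morphologyEx(k,cv2.MORPH_CLOSE,np.ones((15,15)))
C=max(cv2.findContours(k,0,1)[0],key=cv2.contourArea);h=cv2.convexHull(C);e=cv2.fitEllipse(h[(h[:,0,1]>3)]);print(e,plane(g,*e[0],14))
print("toolyaw",np.degrees(np.arctan2(R[1,0],R[0,0])),togo([*c,213]))
E
```

```text
c [ 445.6895 -228.4504] ang [15.4305 15.5346 15.4231 14.7934] len [26.4924 26.2899 26.8325 26.2881]
c [ 482.5872 -436.3452] ang [7.7947 8.2047 9.1878 9.3072] len [24.8341 24.1528 24.3608 24.7531]
tip c [ 482.6413 -436.4223   84.    ]
((239.8925323486328, 60.0372428894043), (115.3416519165039, 128.209228515625), 158.48635864257812) [ 482.1797 -438.0871   14.    ]
toolyaw -74.66369311726687 [-1.1035  0.8882  0.8986]
```

In the tool's units: 40 mm / 400 = 0.1, -1.1 mm / 400 = -0.0028.

Request:
{"fn": "jog_arm", "kwargs": {"steps": [[-0.0028,0.0023,0.095,0,0,0,91],[0,0,0.1,0,0,0,91],[0,0,0.1,0,0,0,91],[0,0,0.1,0,0,0,91],[0,0,0.095,0,0,0,91],[0,0,0,0,0,0,91],[0,0,0,0,0,0,91]]}}

```text
t: 3.58
ee_pos: [444.8, -228.7, 16.3]
orientation: [[0.262, -0.965, -0.002], [-0.965, -0.262, 0.002], [-0.002, 0.002, -1.0]]
force: [-0.6, 1.1, 1.5]
width: 91.4
finger_force: 0.0
```

Request:
{"fn": "jog_arm", "kwargs": {"steps": [[0,0,0.005,0,0,0,40],[0,0,0,0,0,0,40],[0,0,0,0,0,0,40],[0,0,0,0,0,0,40],[0,0,0,0,0,0,40],[0,0,0,0,0,0,40],[0,0,0,0,0,0,40],[0,0,0,0,0,0,40]]}}

```text
t: 4.25
ee_pos: [446.3, -228.4, 16.2]
orientation: [[0.262, -0.965, 0.001], [-0.965, -0.262, -0.0], [0.001, -0.001, -1.0]]
force: [2.2, 1.2, 6.2]
width: 45.6
finger_force: 30.0
```

In the tool's units: -40 mm / 400 = -0.1, -35 mm / 400 = -0.0875.

Request:
{"fn": "jog_arm", "kwargs": {"steps": [[0,0,-0.0875,0,0,0,40],[0,0,-0.1,0,0,0,40],[0,0,-0.0875,0,0,0,40],[0,0,0,0,0,0,40],[0,0,0,0,0,0,40]]}}

```text
t: 4.67
ee_pos: [446.6, -228.6, 127.2]
orientation: [[0.262, -0.965, 0.003], [-0.965, -0.262, -0.002], [0.002, -0.002, -1.0]]
force: [0.1, 0.2, -3.9]
width: 45.6
finger_force: 30.0
```

Request:
{"fn": "jog_arm", "kwargs": {"steps": [[0.0875,0.0083,0,0,0,0,40],[0.0875,0.0083,0,0,0,0,40],[0.0875,0.0083,0,0,0,0,40],[0.0875,0.0083,0,0,0,0,40],[0.0875,0.0083,0,0,0,0,40],[0.0875,0.0083,0,0,0,0,40],[0,0,0,0,0,0.0372,40],[0,0,0,0,0,0,40],[0,0,0,0,0,0,40]]}}

```text
t: 5.42
ee_pos: [480.7, -435.0, 123.5]
orientation: [[0.149, -0.989, -0.003], [-0.989, -0.149, 0.003], [-0.003, 0.002, -1.0]]
force: [1.1, 0.9, -3.6]
width: 46.0
finger_force: 30.0
```

```bash
python3 - <<'E'
from h import *
s=bot.read_state();print(s["q"],s["ee_pos"],s["force"],s["moment"],s["width"],togo([482.5,-436.5,124]))
f=bot.grab_frame("wrist");cv2.imwrite("pics/w3.png",f["image"]);g=bot.grab_frame("scene")
x,y=map(int,proj(g,(482,-437,100)));a=cv2.resize(g["image"][y-50:y+50,x-67:x+67],(800,600))
cv2.imwrite("pics/m3.png",np.hstack([cv2.resize(f["image"],(400,300)),cv2.resize(a,(400,300))]))
E
```

```text
[-0.8277  0.6185  1.3798  0.0001  1.1473  2.1639] [ 480.6655 -434.9793  123.4878] [ 1.0954  0.899  -3.6284] [ 0.1805 -0.0431 -0.0187] 46.03638383971818 [ 1.7759 -1.5855 -0.5218]
```

View pics/m3.png

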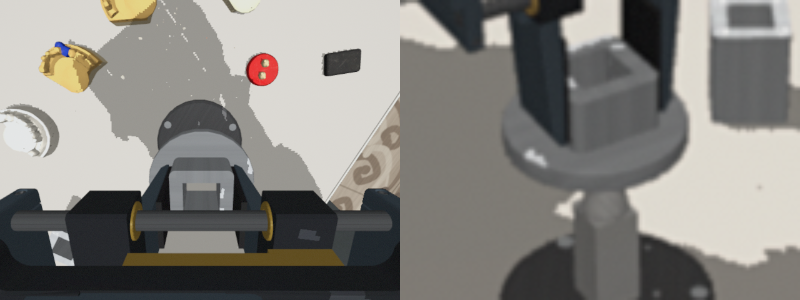

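The left half shows the collar held over the foot with a level flange, and the right half shows the post tip under its hole. I'll correct the xy and lower.

In the tool's units: 10 mm / 400 = 0.025, 1.8 mm / 400 = 0.0045.

Request:
{"fn": "jog_arm", "kwargs": {"steps": [[0.0045,-0.004,0,0,0,0,40],[0,0,0.025,0,0,0,40],[0,0,0.025,0,0,0,40],[0,0,0.02,0,0,0,40],[0,0,0,0,0,0,40],[0,0,0,0,0,0,40]]}}

```text
t: 6.02
ee_pos: [483.2, -437.1, 97.0]
orientation: [[0.147, -0.989, -0.001], [-0.989, -0.147, 0.001], [-0.001, 0.001, -1.0]]
force: [0.3, 0.2, -3.7]
width: 45.9
finger_force: 30.0
```

Request:
{"fn": "jog_arm", "kwargs": {"steps": [[0,0,0.01,0,0,0,40],[0,0,0.01,0,0,0,40],[0,0,0.01,0,0,0,40],[0,0,0.01,0,0,0,40],[0,0,0,0,0,0,40],[0,0,0,0,0,0,40]]}}

```text
t: 6.52
ee_pos: [483.5, -437.5, 81.7]
orientation: [[0.147, -0.989, -0.0], [-0.989, -0.147, 0.0], [-0.0, 0.0, -1.0]]
force: [0.3, 0.1, -3.6]
width: 45.6
finger_force: 30.0
```

```bash
python3 -c "
from h import *
s=bot.read_state();print(s['ee_pos'],s['force'],s['moment'],togo([482.5,-436.5,100]))"
```

```text
[ 483.4724 -437.5313   81.6648] [ 0.2562  0.0893 -3.6172] [ 0.1843 -0.0467 -0.0473] [ -1.1702   0.8147 -18.3345]
```

In the tool's units: 4 mm / 400 = 0.01, 3 mm / 400 = 0.0075.

Request:
{"fn": "jog_arm", "kwargs": {"steps": [[-0.0015,0.001,0.0075,0,0,0,40],[0,0,0.01,0,0,0,40],[0,0,0.01,0,0,0,40],[0,0,0,0,0,0,40],[0,0,0,0,0,0,40]]}}

```text
t: 6.93
ee_pos: [483.0, -437.0, 70.6]
orientation: [[0.147, -0.989, -0.0], [-0.989, -0.147, 0.0], [-0.0, 0.0, -1.0]]
force: [0.1, 0.0, -3.9]
width: 45.8
finger_force: 30.0
```

```bash
python3 -c "
from h import *
s=bot.read_state();print(s['ee_pos'],s['force'],s['moment'],togo([482.5,-436.5,100]))"
```

```text
[ 482.9944 -437.02     70.5941] [ 0.1327  0.0185 -3.8852] [ 0.146  -0.005   0.0218] [ -0.5989   0.4207 -29.4056]
```

It's on the shank freely. Down to the foot.

In the tool's units: 8 mm / 400 = 0.02, 6 mm / 400 = 0.015.

Request:
{"fn": "jog_arm", "kwargs": {"steps": [[0,0,0.02,0,0,0,40],[0,0,0.02,0,0,0,40],[0,0,0.02,0,0,0,40],[0,0,0.015,0,0,0,40],[0,0,0.01,0,0,0,40],[0,0,0,0,0,0,40],[0,0,0,0,0,0,40]]}}

```text
t: 7.52
ee_pos: [483.0, -437.0, 36.6]
orientation: [[0.147, -0.989, -0.0], [-0.989, -0.147, 0.001], [-0.001, 0.0, -1.0]]
force: [-0.8, 0.7, -3.6]
width: 46.0
finger_force: 30.0
```

Request:
{"fn": "jog_arm", "kwargs": {"steps": [[0,0,0.005,0,0,0,40],[0,0,0.005,0,0,0,40],[0,0,0.0038,0,0,0,40],[0,0,0,0,0,0,40],[0,0,0,0,0,0,40]]}}

```text
t: 7.93
ee_pos: [483.1, -437.0, 31.4]
orientation: [[0.147, -0.989, -0.0], [-0.989, -0.147, 0.0], [-0.0, 0.0, -1.0]]
force: [0.3, -0.1, -5.0]
width: 45.8
finger_force: 30.0
```

In the tool's units: 0.7 mm / 400 = 0.0018.

Request:
{"fn": "jog_arm", "kwargs": {"steps": [[0,0,0.0018,0,0,0,40],[0,0,0.0018,0,0,0,40],[0,0,0,0,0,0,40],[0,0,0,0,0,0,40]]}}

```text
t: 8.27
ee_pos: [483.2, -437.2, 30.2]
orientation: [[0.147, -0.989, 0.0], [-0.989, -0.147, -0.0], [0.0, -0.0, -1.0]]
force: [-1.5, 1.0, 0.4]
width: 45.8
finger_force: 30.0
```

Request:
{"fn": "jog_arm", "kwargs": {"steps": [[0,0,0,0,0,0,60],[0,0,0,0,0,0,60],[0,0,0,0,0,0,60],[0,0,0,0,0,0,60]]}}

```text
t: 8.6
ee_pos: [483.2, -437.2, 30.1]
orientation: [[0.147, -0.989, 0.0], [-0.989, -0.147, -0.0], [0.0, -0.0, -1.0]]
force: [1.0, -0.6, -0.5]
width: 60.0
finger_force: 0.0
```

Request:
{"fn": "jog_arm", "kwargs": {"steps": [[0,0,-0.05,0,0,0,91],[0,0,-0.1,0,0,0,91],[0,0,-0.1,0,0,0,91],[0,0,-0.1,0,0,0,91],[0,0,-0.1,0,0,0,91],[0,0,0,0,0,0,91],[0,0,0,0,0,0,91]]}}

```text
t: 9.18
ee_pos: [484.0, -438.1, 212.9]
orientation: [[0.147, -0.989, 0.003], [-0.989, -0.147, -0.004], [0.004, -0.003, -1.0]]
force: [-0.2, -0.8, -0.4]
width: 91.0
finger_force: 0.0
```

```bash
python3 - <<'E'
from h import *
f=bot.grab_frame("wrist");cv2.imwrite("pics/w4.png",f["image"]);g=bot.grab_frame("side");S=bot.grab_frame("scene")
x,y=map(int,proj(f,(482,-437,54)));a=cv2.resize(f["image"][y-75:y+75,x-100:x+100],(400,300))
x,y=map(int,proj(g,(482,-437,54)));b=cv2.resize(g["image"][y-45:y+45,x-60:x+60],(400,300))
cv2.imwrite("pics/m4.png",np.hstack([a,b]))
print("white model",plane(S,421,264,15),"togo",togo([630,-292,213]),bot.read_state()["ee_pos"])
E
```

```text
white model [ 703.2522 -420.9554   15.    ] togo [-121.3743 -167.0513   -4.0822] [ 482.6059 -436.6124  208.9072]
```

View pics/m4.png

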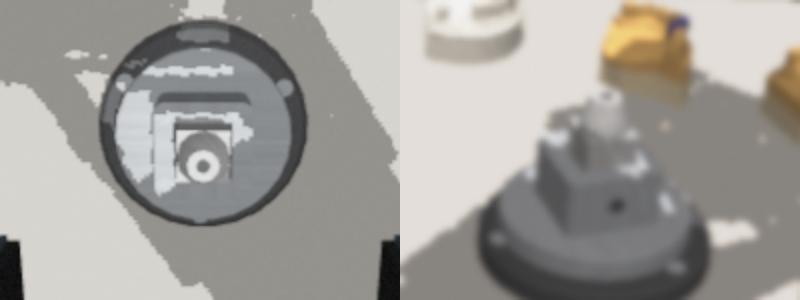

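The collar sits home flat on the foot, with the post tip at crop (203,165). Next I'll go over the sleeve.

In the tool's units: -35 mm / 400 = -0.0875, -33 mm / 400 = -0.0825, -0.12 rad / 3.1416 = -0.0382.

```bash
python3 - <<'E'
from h import *
f=bot.grab_frame("wrist");x,y=map(int,proj(f,(482,-437,54)))
print("tip",plane(f,x-100+203/2,y-75+165/2,84))
E
```

```text
tip [ 481.5233 -439.055    84.    ]
```

Request:
{"fn": "jog_arm", "kwargs": {"steps": [[-0.06,-0.0825,0,0,0,0,91],[-0.06,-0.0825,0,0,0,0,91],[-0.06,-0.0825,0,0,0,0,91],[-0.06,-0.0825,0,0,0,0,91],[-0.0625,-0.0875,0,0,0,0,91],[0,0,0,0,0,-0.0382,91],[0,0,0,0,0,-0.0382,91],[0,0,0,0,0,-0.0382,91],[0,0,0,0,0,-0.0382,91],[0,0,0,0,0,-0.0382,91]]}}

```text
t: 10.22
ee_pos: [629.1, -293.4, 208.4]
orientation: [[0.684, -0.729, -0.002], [-0.729, -0.684, 0.001], [-0.002, 0.001, -1.0]]
force: [-0.1, -0.4, -0.2]
width: 90.8
finger_force: 0.0
```

Request:
{"fn": "jog_arm", "kwargs": {"steps": [[0,0,0,0,0,-0.0382,91],[0,0,0,0,0,-0.0382,91],[0,0,0,0,0,-0.0382,91],[0,0,0,0,0,-0.0191,91],[0,0,0,0,0,0,91],[0,0,0,0,0,0,91]]}}

```text
t: 10.72
ee_pos: [629.2, -293.6, 208.9]
orientation: [[0.919, -0.395, -0.002], [-0.395, -0.919, 0.001], [-0.002, -0.0, -1.0]]
force: [0.1, -0.7, -0.6]
width: 90.9
finger_force: 0.0
```

```bash
python3 - <<'E'
from h import *
f=bot.grab_frame("wrist");x,y=map(int,proj(f,(630,-292,60)));print(x,y,bot.read_state()["ee_pos"])
cv2.imwrite("pics/w5.png",f["image"]);cv2.imwrite("pics/w5c.png",cv2.resize(f["image"][y-75:y+75,x-100:x+100],(800,600),interpolation=cv2.INTER_CUBIC))
E
```

```text
318 219 [ 629.251  -293.6601  209.13  ]
```

View pics/w5c.png

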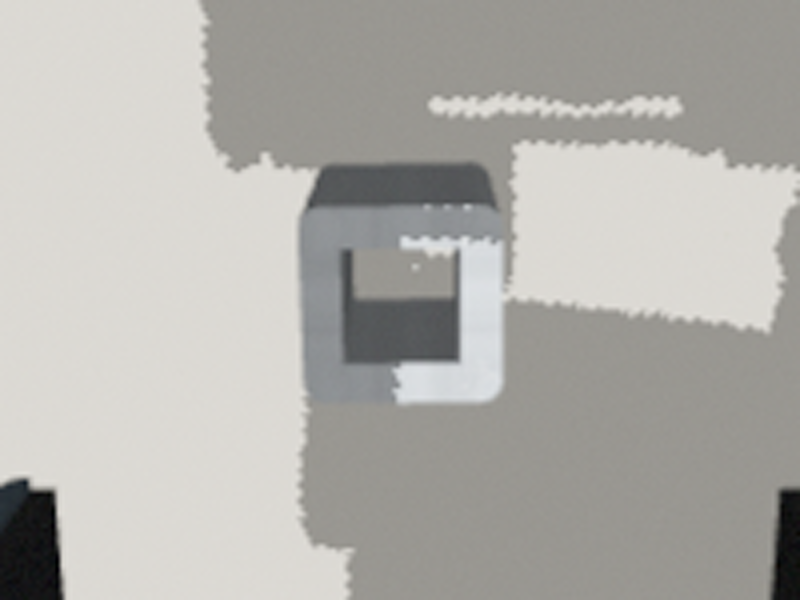

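The sleeve's hole top corners are at crop (343,248)–(460,362), aligned with the image.

```bash
python3 - <<'E'
from h import *
f=bot.grab_frame("wrist")
c=quad(f,[(218+a/4,144+b/4) for a,b in((343,248),(459,248),(460,362),(344,362))],60)
c2=quad(f,[(218+a/4,144+b/4) for a,b in((300,207),(502,206),(503,402),(304,402))],60)
s=bot.read_state();R=np.array(s["orientation"]);print(np.degrees(np.arctan2(R[1,0],R[0,0])),s["q"],togo([*c,30]),togo([*c2,30]))
E
```

```text
c [ 629.593  -291.7427] ang [66.7309 67.752  66.7236 66.3915] len [26.0029 26.7194 26.6373 26.7123]
c [ 629.3984 -291.8493] ang [67.0204 68.0528 66.721  66.5562] len [44.8928 45.9394 46.0914 45.6925]
-23.24328096767916 [-0.5226  0.5991  1.159   0.0001  1.3845  1.4539] [ -0.3506  -1.8657 179.3666] [ -0.4873  -1.691  179.3667]
```

In the tool's units: 40 mm / 400 = 0.1, 37 mm / 400 = 0.0925.

Request:
{"fn": "jog_arm", "kwargs": {"steps": [[-0.001,-0.0045,0.0925,0,0,0,91],[0,0,0.1,0,0,0,91],[0,0,0.1,0,0,0,91],[0,0,0.1,0,0,0,91],[0,0,0.05,0,0,0,91],[0,0,0,0,0,0,40],[0,0,0,0,0,0,40],[0,0,0,0,0,0,40],[0,0,0,0,0,0,40],[0,0,0,0,0,0,40]]}}

```text
t: 11.65
ee_pos: [630.9, -292.6, 35.1]
orientation: [[0.92, -0.393, 0.003], [-0.393, -0.92, -0.002], [0.003, 0.0, -1.0]]
force: [-0.3, -0.1, -0.0]
width: 60.4
finger_force: 0.0
```

Request:
{"fn": "jog_arm", "kwargs": {"steps": [[0,0,0,0,0,0,40],[0,0,0,0,0,0,40],[0,0,0,0,0,0,40]]}}

```text
t: 11.9
ee_pos: [630.3, -292.1, 33.9]
orientation: [[0.92, -0.392, 0.001], [-0.392, -0.92, -0.001], [0.001, 0.0, -1.0]]
force: [-1.4, 1.7, 7.0]
width: 45.7
finger_force: 30.0
```

In the tool's units: -40 mm / 400 = -0.1, -35 mm / 400 = -0.0875, -0.11 rad / 3.1416 = -0.035.

Request:
{"fn": "jog_arm", "kwargs": {"steps": [[0,0,-0.0875,0,0,0,40],[0,0,-0.1,0,0,0,40],[0,0,-0.0875,0,0,0,40],[0,0,0,0,0,0,40],[0,0,0,0,0,0,40],[0,0,0,0,0,-0.035,40],[0,0,0,0,0,-0.035,40],[0,0,0,0,0,-0.035,40],[0,0,0,0,0,-0.035,40],[0,0,0,0,0,-0.036,40]]}}

```text
t: 12.73
ee_pos: [628.8, -291.4, 141.0]
orientation: [[0.988, 0.154, -0.003], [0.154, -0.988, 0.002], [-0.003, -0.002, -1.0]]
force: [-0.6, 0.2, -3.2]
width: 46.1
finger_force: 30.0
```

```bash
python3 -c "
from h import *
print(togo([483,-437,144]))"
```

```text
[-166.5804  121.2817   -2.8682]
```

In the tool's units: -33 mm / 400 = -0.0825, 24 mm / 400 = 0.06.

Request:
{"fn": "jog_arm", "kwargs": {"steps": [[-0.0825,0.06,-0.0015,0,0,0,40],[-0.0825,0.06,-0.0015,0,0,0,40],[-0.0825,0.06,-0.0015,0,0,0,40],[-0.0825,0.06,-0.0015,0,0,0,40],[-0.0825,0.06,-0.0015,0,0,0,40],[0,0,0,0,0,0,40],[0,0,0,0,0,0,40],[0,0,0,0,0,0,40]]}}

```text
t: 13.4
ee_pos: [484.1, -434.7, 144.7]
orientation: [[0.989, 0.148, -0.001], [0.148, -0.989, 0.002], [-0.001, -0.002, -1.0]]
force: [-0.9, 0.2, -3.7]
width: 46.1
finger_force: 30.0
```

```bash
python3 - <<'E'
from h import *
s=bot.read_state();print(togo([483,-437,144]),s["q"],np.degrees(np.arctan2(np.array(s["orientation"])[1,0],np.array(s["orientation"])[0,0])))
E
```

```text
[-1.3847  2.1018  0.7113] [-0.8237  0.5976  1.3548  0.0003  1.1914  0.5981] 8.53439370406764
```

Request:
{"fn": "jog_arm", "kwargs": {"steps": [[-0.0035,0.0053,0.0125,0,0,0,40],[0,0,0.025,0,0,0,40],[0,0,0.025,0,0,0,40],[0,0,0.025,0,0,0,40],[0,0,0,0,0,0,40],[0,0,0,0,0,0,40]]}}

```text
t: 13.9
ee_pos: [483.3, -436.9, 109.9]
orientation: [[0.989, 0.15, -0.001], [0.15, -0.989, 0.001], [-0.001, -0.002, -1.0]]
force: [-0.4, -0.6, -2.6]
width: 45.7
finger_force: 30.0
```

Request:
{"fn": "jog_arm", "kwargs": {"steps": [[0,0,0.01,0,0,0,40],[0,0,0.01,0,0,0,40],[0,0,0.0075,0,0,0,40],[0,0,0.0075,0,0,0,40],[0,0,0,0,0,0,40],[0,0,0,0,0,0,40]]}}

```text
t: 14.4
ee_pos: [483.5, -437.5, 96.9]
orientation: [[0.989, 0.149, -0.0], [0.149, -0.989, 0.0], [-0.0, -0.0, -1.0]]
force: [-0.1, 0.6, -1.9]
width: 45.9
finger_force: 30.0
```

```bash
python3 -c "
from h import *
s=bot.read_state();print(s['moment'],togo([483,-437,87.5]))"
```

```text
[-0.0521  0.0263 -0.0127] [-0.3936 -0.5901  9.406 ]
```

In the tool's units: 3 mm / 400 = 0.0075, 2 mm / 400 = 0.005.

Request:
{"fn": "jog_arm", "kwargs": {"steps": [[0,0,0.0075,0,0,0,40],[0,0,0.0075,0,0,0,40],[0,0,0.005,0,0,0,40],[0,0,0,0,0,0,40],[0,0,0,0,0,0,40]]}}

```text
t: 14.82
ee_pos: [483.5, -437.5, 88.9]
orientation: [[0.989, 0.149, -0.0], [0.149, -0.989, 0.0], [-0.0, -0.0, -1.0]]
force: [0.2, 0.2, -2.9]
width: 45.7
finger_force: 30.0
```

Request:
{"fn": "jog_arm", "kwargs": {"steps": [[0,0,0.0018,0,0,0,40],[0,0,0.0018,0,0,0,40],[0,0,0,0,0,0,40],[0,0,0,0,0,0,40]]}}

```text
t: 15.15
ee_pos: [483.6, -437.7, 87.9]
orientation: [[0.989, 0.149, 0.0], [0.149, -0.989, -0.0], [0.0, 0.0, -1.0]]
force: [-0.7, 1.0, 3.6]
width: 45.8
finger_force: 30.0
```

Contact; release, retreat and look.

Request:
{"fn": "jog_arm", "kwargs": {"steps": [[0,0,0,0,0,0,60],[0,0,0,0,0,0,60],[0,0,0,0,0,0,60],[0,0,0,0,0,0,60],[0,0,0,0,0,0,60]]}}

```text
t: 15.57
ee_pos: [483.6, -437.6, 87.6]
orientation: [[0.989, 0.149, 0.0], [0.149, -0.989, -0.0], [0.0, 0.0, -1.0]]
force: [0.5, -0.1, 1.0]
width: 60.2
finger_force: 0.0
```

Request:
{"fn": "jog_arm", "kwargs": {"steps": [[0,0,-0.05,0,0,0,91],[0,0,-0.075,0,0,0,91],[0,0,-0.1,0,0,0,91],[0,0,-0.1,0,0,0,91],[0,0,0,0,0,0,91],[0,0,0,0,0,0,91]]}}

```text
t: 16.07
ee_pos: [484.5, -438.5, 220.4]
orientation: [[0.989, 0.149, 0.003], [0.149, -0.989, -0.004], [0.003, 0.004, -1.0]]
force: [0.3, -0.0, -0.8]
width: 90.7
finger_force: 0.0
```

```bash
python3 - <<'E'
from h import *
f=bot.grab_frame("scene");g=bot.grab_frame("side")
o=[]
for i in(f,g):
    x,y=map(int,proj(i,(482,-437,64)));o.append(cv2.resize(i["image"][y-60:y+60,x-50:x+50],(400,480)));print(x-50,y-60,proj(i,(482.5,-437,114)),proj(i,(482.5,-437,14)))
cv2.imwrite("pics/m6.png",np.hstack(o))
E
```

```text
249 217 [299.3712 249.8823] [300.665  303.8082]
334 179 [387.3057 209.6938] [382.1278 266.256 ]
```

View pics/m6.png

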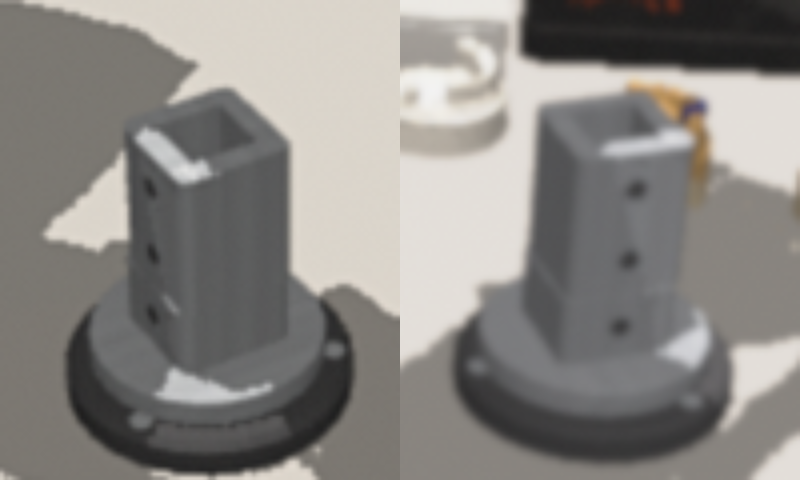

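Both views show the sleeve seated flush on the hub, with its top near crop (210,135) left and (615,125) right. There is no gap, and nothing is touching the robot.

```bash
python3 -c "
from workcell import bot
print(bot.sign_off())"
```

```text
the job is handed in; nothing more can be done
None
```

I threaded the flanged collar and then the sleeve down the post, felt contact as each one seated, released both, and handed the job in at about 16 s; the last pictures show no gap, but no verdict was returned.

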